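# Put the sharpening stone back in its base

### The arm

A 7-joint arm with a two-finger parallel gripper is mounted at the origin on the work surface. World frame = base frame: x ahead of the robot, y to its left, z up, the work surface at z = 0. Lengths are in m, angles in rad, forces in N, time in s.
With the tool pointing down it reaches from about 0.4 to 0.9 m from the base axis. Payload 5.5 kg.
Tool frame: the origin (TCP) lies at the very end of the fingers, on their centre line; the grasp point (between the pads) lies 19 mm behind it (bot.grasp_offset is the distance from the TCP to the grasp point, in m); z points along the fingers, y is the line along which they close (so a half turn about z gives the same grasp; the last joint's range is limited). The gripper opens to 85 mm and grips with 20 to 120 N. Pads are 22 mm wide; open, the fingers measure 114 mm over their backs; the gripper's body (76 mm by 85 mm) begins 54 mm behind the grasp point. The pads swing forward as they close: fully open they stand 13 mm farther back than shut.
Start: joints at [1.5, 0.501, -0.427, 1.55, 0.221, 1.138, -0.21], TCP at [0.213, -0.614, 0.231] pointing down, gripper open.
Joint ranges: [-2.88, 2.88], [-0.31, 2.03], [-1.54, 1.56], [0.2, 2.42], [-1.41, 4.55], [0.19, 2.02], [-2.57, 2.57]. Speed limits (rad/s): [2.57, 2.57, 3.14, 3.14, 3.14, 3.14, 3.14].

### API

Orientations are given as a 3x3 rotation matrix whose columns are the frame's x, y, z axes.
In Python, from plant import bot, solver, cams, models gives the robot as it stands. Calls block until the motion is done:
- bot.goto(position, orientation): joint-space move of the TCP to a pose.
- bot.movel(position, rotation=None, vel=0.15): straight line of the TCP; rotation=None keeps the orientation; vel is the mean speed in m/s.
- bot.goto_joints(angles): joint-space move.
- bot.open_gripper() and bot.close(force=None): open the fingers fully, or close them until they stop; force is the grip in N (None keeps the last).
- bot.wait(seconds).
- solver.solve_ik(position, orientation): joint angles nearest the present ones, or None.
- bot.observe(): the state.
- cams.get_image(name): name is "scene" or "top" or "wrist"; returns a dict with "frame" (400x640x3 uint8, blue, green, red), "depth" (400x640 float32, m along the optical axis (not along the pixel's ray), 0 where there is no reading), "fx", "fy", "cx", "cy" (pixels), "T" (4x4, takes a point from camera to world coordinates). Camera axes: x right, y down, z forward; pixel columns grow to the right and rows downward; lengths in m; the calibration is good to about 2 mm. A picture is of the moment at which its call begins.
A pose or a line that the arm cannot do raises bot.MotionError and nothing moves.
- bot.sign_off(): hands the job in; it is judged then, once.
Trained networks look in a picture, given as the dict that the camera call returned (one of the last four; its "shot" number tells which), for a name from the list of things; names that differ only in an ending like _2 or _b are one class to them, and where a whole thing is asked for, a point or a joint stands for the part that bears it (a point fixed in the world has none). Each returns a list of dicts, best first, with "confidence" (0 to 1); they miss things now and then, are a little off and sometimes report something else, mostly with a low value. They report only what shows in the picture. A call takes as long as a camera call.
- models.boxes_of(picture, thing): "xy" ([column, row] in pixels, amid what is visible of it).
- models.landmark_of(picture, thing): "xy" ([column, row] in pixels: a listed point, or the origin of a listed thing).
The state is a dict: "clock": time; "joint_pos": joint angles; "qvel": joint speeds; "joint_efforts": joint torques, N m; "tcp_pos": TCP position; "orientation": TCP orientation; "wrist_force": force on the tool from outside, world axes, zero at the start; "moment": the same for the moment, N m; "grip_width": finger opening in m; "grasp_force": force on a finger pad.
Only numpy, scipy, OpenCV 4.12 (cv2) and the standard library are available. Lean on these libraries where they do the work, as an engineer would, in place of code of your own. Each camera call takes 0.05 s, during which the arm holds its last target. There are 200 camera calls.

### The job

The kitchen sharpening stone has dried, standing on its long edge in the drying stand. Take it out, lay it on a broad face on the bare worktop and let go, then pick it up again across its width and seat it flat and square in the shallow pocket of its wooden base. Do not drop it in, and leave the kettle, canister, mug and bottle where they are.

Things in the scene. Friction and masses are not known exactly. Their poses are not given: they have to be found in the camera images.
- stone: Grey two-layer sharpening stone, a block 150 x 26 x 50 mm, about 0.4 kg, usable either way round and either face up. Origin at its centre; x along the 150 mm length, y through the 26 mm thickness, z along the 50 mm width. Starts on a long edge (z up) in the stand's groove, underside 8 mm and top 58 mm above the worktop. If stood on the worktop, a push near its top tips it over.
- base: Fixed mid-brown wooden holder, 200 x 80 mm, 18 mm high; in its top a centred pocket 155 x 55 mm, 7 mm deep (2.5 mm play each side of the stone, 2 mm chamfer). Origin: centre of its underside; x along its length, z up. Seated, the stone's centre is 24 mm above this origin and it stands 19 mm proud of the rim: hold it with the fingertips 8 mm or more above its underside.
- pocket (a point): Centre of the pocket's floor in the base, 11 mm above the worktop; axes as the base's.
- stand: Fixed white plastic drying stand, 170 x 70 mm: an 8 mm floor and two rails along x, each 12 mm thick, up to 22 mm above the worktop, with a 30 mm groove between. Origin: centre of its underside; x along the groove, z up. Stand and base lie either side of the robot's midline, which is which varies; the worktop between them is free.
- kettle: Copper-toned kettle, 165 mm across its body, about 220 mm from spout to handle, 171 mm high. Origin at the centre of its underside. Bystander.
- canister: Round plastic sugar canister, 106 mm across, 147 mm high. Origin at the centre of its underside. Bystander.
- mug: White ceramic mug, 82 mm across, 90 mm high, handle at its +y side. Origin at the centre of its underside. Bystander.
- bottle: Empty glass milk bottle, 76 mm across, 195 mm high. Origin at the centre of its underside. Bystander.

How it is judged:
On the way, in this order (a step that is already met when the one before it is completed fails the run):
1. the stone lies on a broad face on the bare worktop (its centre under 16 mm up, within 3 degrees of flat), let go by the fingers and at rest for 0.2 s (height (world z) of stone below 0.016 m and angle between the y axis of stone and the z axis of base, either way round below 0.052 rad and contact force between the fingers and stone below 0.1 N and linear speed of stone below 0.02 m/s and angular speed of stone below 0.1 rad/s), for 0.2 s.
2. the stone is picked up again in the fingers, broad face still down (within 15 degrees), its centre more than 40 mm above the worktop (height (world z) of stone above 0.04 m and angle between the y axis of stone and the z axis of base, either way round below 0.262 rad and contact force between the fingers and stone above 1 N), for 0.1 s.
At the end, for the whole second after the job is handed in: The stone lies home on the pocket floor, either face up: centre within 4 mm of the pocket's along and across, height within 2 mm of seated, flat within 2 degrees, in line with the base within 3 degrees, let go, at rest. Kettle, canister, mug and bottle upright within 30 mm of their starts (x of stone in the frame of base between -0.004 and 0.004 m and y of stone in the frame of base between -0.004 and 0.004 m and z of stone in the frame of base between 0.0215 and 0.026 m and angle between the y axis of stone and the z axis of base, either way round below 0.04 rad and angle between the x axis of stone and the x axis of base, either way round below 0.05 rad and linear speed of stone below 0.01 m/s and angular speed of stone below 0.05 rad/s and distance of each of kettle, canister, mug, bottle from where it was at the start of the episode below 0.03 m and angle between each of kettle, canister, mug, bottle's own z axis and vertical below 0.2 rad); the robot touches nothing.
It fails at once if the stone is let go over the base (its centre within 80 mm of the base's centre) more than 20 mm above its seat (horizontal distance between stone and base below 0.08 m and z of stone in the frame of base above 0.044 m and contact force between the fingers and stone below 0.05 N).
It fails at once if the kettle, canister, mug or bottle is moved more than 30 mm or tipped more than 20 degrees (distance of any of kettle, canister, mug, bottle from where it was at the start of the episode above 0.03 m or angle between any of kettle, canister, mug, bottle's own z axis and vertical above 0.35 rad).
It also fails if it takes over 64 s, if anything falls off the work surface, if the arm or the gripper's body presses on something with over 40 N, if the wrist force passes 120 N, or if a joint passes its speed limit or range.

## Working session

There is one attempt and no reset: what is moved stays moved. The work goes in short steps, each a Python script; the robot and the scene stay as the last script left them, time stands still between calls to the robot, and variables do not carry over. Pictures are saved under pics/ and viewed, at most 10 in all, crops included, and the job is handed in when it is done.

```bash
mkdir -p pics; ls
cat > h.py <<'E'
import numpy as np, cv2
from plant import bot, solver, cams, models
def cloud(im):
    d=im["depth"]; v,u=np.indices(d.shape)
    P=np.stack([(u-im["cx"])/im["fx"]*d,(v-im["cy"])/im["fy"]*d,d],-1)
    T=np.array(im["T"]); W=P@T[:3,:3].T+T[:3,3]; W[d==0]=np.nan
    return W
def at(W,xy):
    c,r=int(round(xy[0])),int(round(xy[1])); return np.nanmedian(W[max(0,r-1):r+2,max(0,c-1):c+2].reshape(-1,3),0)
def rect(W,c,rad,z0,z1):
    m=(np.hypot(W[...,0]-c[0],W[...,1]-c[1])<rad)&(W[...,2]>z0)&(W[...,2]<z1)
    p=W[m][:,:2]
    (cx,cy),(a,b),an=cv2.minAreaRect((p*1000).astype(np.float32))
    if a<b: a,b,an=b,a,an+90
    return np.array([cx,cy])/1000,a,b,np.deg2rad((an+90)%180-90),len(p)
def down(yaw):  # tool y axis at angle yaw in world
    y=np.array([np.cos(yaw),np.sin(yaw),0]); z=np.array([0,0,-1.]); return np.c_[np.cross(y,z),y,z]
E
python3 - <<'E'
from h import *
np.set_printoptions(precision=3,suppress=True)
for n in("top","scene"):
    im=cams.get_image(n); W=cloud(im); cv2.imwrite(f"pics/{n}0.png",im["frame"]); print(n,np.array(im["T"]).round(3)[:3].tolist())
    for t in("stone","base","pocket","stand","kettle","canister","mug","bottle"):
        for q in models.landmark_of(im,t)[:1]: print(t,np.round(q["xy"]),round(q["confidence"],2),at(W,q["xy"]))
E
```

```text
pics
top [[-0.002, -0.999, 0.037, 0.556], [-1.0, 0.003, 0.005, -0.04], [-0.005, -0.037, -0.999, 1.375]]
stone [381. 229.] 0.67 [ 0.495 -0.256  0.057]
base [240. 208.] 0.72 [0.573 0.267 0.011]
pocket [240. 208.] 0.64 [0.573 0.267 0.011]
stand [380. 229.] 0.92 [ 0.495 -0.252  0.058]
kettle [464. 227.] 0.56 [ 0.504 -0.526  0.137]
canister [184. 212.] 0.74 [0.558 0.431 0.138]
mug [288. 158.] 0.94 [0.762 0.087 0.005]
bottle [343. 156.] 0.8 [ 0.746 -0.114  0.154]
scene [[0.395, 0.654, -0.645, 1.513], [0.919, -0.281, 0.277, -0.431], [0.0, -0.702, -0.712, 1.062]]
stone [262. 203.] 0.54 [ 0.515 -0.256  0.057]
base [388. 186.] 0.71 [0.579 0.267 0.01 ]
pocket [180. 233.] 0.58 [ 0.562 -0.565  0.077]
stand [259. 211.] 0.68 [ 0.518 -0.274  0.021]
kettle [179. 232.] 0.75 [ 0.562 -0.566  0.082]
canister [430. 170.] 0.91 [0.609 0.448 0.056]
mug [367. 231.] 0.67 [0.786 0.055 0.039]
bottle [322. 247.] 0.74 [ 0.804 -0.13   0.062]
```

```bash
python3 - <<'E'
from h import *
np.set_printoptions(precision=3,suppress=True)
im=cams.get_image("top"); W=cloud(im)
print("stone",rect(W,(.495,-.254),.1,.045,.07))
print("stand",rect(W,(.495,-.254),.11,.013,.07))
print("base",rect(W,(.573,.267),.12,.013,.03))
for n,c,r in(("kettle",(.504,-.526),.16),("canister",(.558,.431),.09),("mug",(.762,.087),.08),("bottle",(.746,-.114),.07)):
    m=(np.hypot(W[...,0]-c[0],W[...,1]-c[1])<r)&(W[...,2]>.04)
    p=W[m]; print(n,p.min(0),p.max(0))
E
python3 -c "
import cv2;a=cv2.imread('pics/top0.png')[80:330,120:540];cv2.imwrite('pics/top0c.png',cv2.resize(a,None,fx=1.9,fy=1.9))"
```

```text
stone (array([ 0.495, -0.258]), 148.58847045898438, 26.83523178100586, np.float64(0.2986404264758423), 315)
stand (array([ 0.494, -0.256]), 171.26194763183594, 64.49480438232422, np.float64(0.3363412667104673), 635)
base (array([0.578, 0.27 ]), 199.4142608642578, 81.66158294677734, np.float64(-0.4705728414498402), 664)
kettle [ 0.416 -0.671  0.04 ] [ 0.57  -0.481  0.175]
canister [0.52  0.428 0.041] [0.623 0.521 0.154]
mug [0.716 0.045 0.041] [0.797 0.163 0.096]
bottle [ 0.731 -0.155  0.042] [ 0.805 -0.079  0.202]
```

View pics/top0c.png

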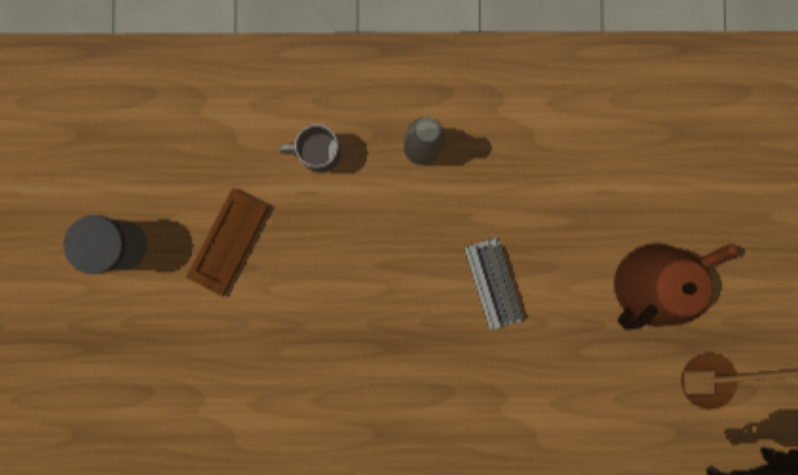

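The crop shows the base at about (230,242), the stand with the stone at (496,285), the canister far left, the mug and bottle behind, and the kettle at right. That matches the networks. I'm moving over the stand for a closer look.

Run:
```python
from h import *
np.set_printoptions(precision=3,suppress=True)
o=bot.observe(); print(o["orientation"],o["wrist_force"])
def best(p,yaw):
    q0=np.array(bot.observe()["joint_pos"]); r=[]
    for k in(0,np.pi):
        q=solver.solve_ik(p,down(yaw+k)); print(q)
        if q is not None: r.append((abs(np.array(q)-q0).max(),k))
    return down(yaw+min(r)[1])
p=np.array(o["tcp_pos"]); p[2]=.36; bot.movel(p)
R=best([.495,-.257,.30],.31+np.pi/2); bot.goto([.495,-.257,.34],R)
im=cams.get_image("wrist"); W=cloud(im); cv2.imwrite("pics/w1.png",im["frame"])
print("stone",rect(W,(.495,-.257),.1,.045,.07)); print("stand",rect(W,(.495,-.257),.12,.013,.07))
print(bot.observe()["clock"],bot.observe()["joint_pos"],bot.observe()["orientation"])
```

```text
[[ 0.945  0.328  0.   ]
 [ 0.328 -0.945  0.   ]
 [ 0.    -0.    -1.   ]] [ 0.466 -0.442  0.369]
[ 1.285  0.452 -1.129  1.69   0.425  1.274  1.948]
[ 1.037  0.323 -0.752  1.697  0.234  1.214 -1.032]
stone (array([ 0.493, -0.258]), 149.24388122558594, 25.11474609375, np.float64(0.29831225845051734), 2548)
stand (array([ 0.493, -0.258]), 168.70388793945312, 54.07232666015625, np.float64(0.2988703904359707), 4900)
3.675 [ 1.044  0.291 -0.752  1.64   0.206  1.292 -1.008] [[ 0.953  0.302 -0.   ]
 [ 0.302 -0.953 -0.   ]
 [-0.     0.    -1.   ]]
```

View pics/w1.png

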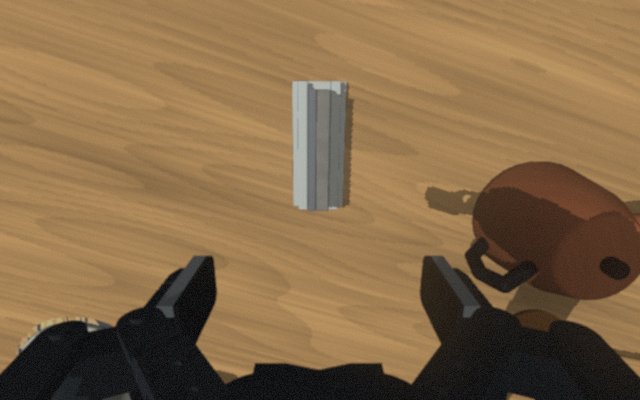

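The wrist view shows the stone in the groove at cols 316-330, rows 82-210. It agrees with the depth fit at (0.493, -0.258), yaw 0.30, so I'm grasping it and standing it mid-table.

Run:
```python
from h import *
np.set_printoptions(precision=3,suppress=True)
R=down(.2985-np.pi/2)
bot.goto([.493,-.258,.12],R); bot.movel([.493,-.258,.032],R,vel=.08)
bot.close(50); o=bot.observe(); print(o["grip_width"],o["grasp_force"],o["wrist_force"],o["clock"])
bot.movel([.493,-.258,.13],vel=.1)
o=bot.observe(); print(o["grip_width"],o["grasp_force"],o["wrist_force"])
R2=down(-np.pi/2)
bot.goto([.55,0,.13],R2); f0=np.array(bot.observe()["wrist_force"])
bot.movel([.55,0,.034],vel=.1)
z=.034
while z>.018:
    z-=.001; bot.movel([.55,0,z],vel=.03); f=np.array(bot.observe()["wrist_force"])-f0
    if abs(f[2])>4: break
print("contact z",z,f); o=bot.observe(); print(o["clock"],o["tcp_pos"])
im=cams.get_image("top"); W=cloud(im); print(rect(W,(.55,0),.1,.03,.055))
cv2.imwrite("pics/t2.png",cv2.resize(im["frame"][100:330,200:440],None,fx=2.4,fy=2.4))
```

```text
0.02498490043030727 49.778282046318054 [-0.253 -0.661  3.54 ] 6.3833
0.025108921527883497 49.94151771068573 [-0.408  0.749 -2.844]
contact z 0.023999999999999994 [-1.833  0.297  6.728]
12.1583 [ 0.55  -0.     0.024]
(array([0.618, 0.009]), 18.782939910888672, 10.638300895690918, np.float64(-0.19647564152697733), 10)
```

Run:
```python
from h import *
np.set_printoptions(precision=3,suppress=True)
bot.open_gripper(); bot.movel([.55,0,.10],vel=.1)
im=cams.get_image("wrist"); W=cloud(im); print(rect(W,(.55,0),.1,.04,.06)); 
bot.close(20)
bot.movel([.55,-.07,.10],vel=.15); bot.movel([.55,-.07,.042],vel=.1); bot.movel([.55,.008,.042],vel=.05)
print(bot.observe()["wrist_force"])
bot.movel([.55,-.05,.06],vel=.15); bot.open_gripper(); bot.goto([.50,-.02,.30],down(-np.pi/2))
im=cams.get_image("wrist"); W=cloud(im); print(rect(W,(.55,.03),.12,.018,.06)); cv2.imwrite("pics/w2.png",im["frame"])
m=(np.hypot(W[...,0]-.55,W[...,1]-.03)<.12)&(W[...,2]>.018); print(np.nanpercentile(W[m][:,2],[5,50,95]),bot.observe()["clock"])
```

```text
(array([0.549, 0.001]), 149.8472900390625, 26.08523941040039, np.float64(-0.0011906993233744274), 10675)
[ 0.482  0.651 -0.796]
(array([0.55 , 0.041]), 149.72531127929688, 50.315250396728516, np.float64(-0.0009283779560016225), 5846)
[0.027 0.368 0.387] 19.975
```

View pics/w2.png

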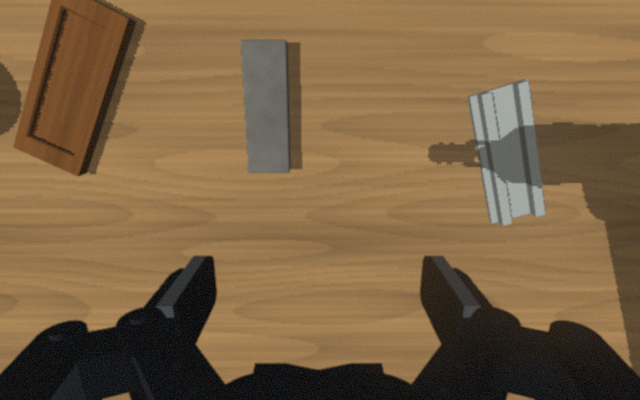

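The stone lies flat at cols 243-288, rows 40-172. Next I measure the base up close, then pick the stone up across its width.

Run:
```python
from h import *
np.set_printoptions(precision=4,suppress=True)
yb=-.4706
bot.goto([.54,.25,.28],down(yb-np.pi/2))
im=cams.get_image("wrist"); W=cloud(im); cv2.imwrite("pics/w3.png",im["frame"])
print("base",rect(W,(.578,.27),.13,.0145,.03))
c,a,b,an,n=rect(W,(.578,.27),.13,.0145,.03)
# pocket floor, from depth
d=W[...,:2]-c; e=np.array([np.cos(an),np.sin(an)]); x=d@e; y=d@[-e[1],e[0]]
m=(abs(x)<.09)&(abs(y)<.034)&(W[...,2]<.0145)&(W[...,2]>.006)
(p0,s,g)=cv2.minAreaRect((W[m][:,:2]*1000).astype(np.float32)); print("floor",p0,s,g,m.sum(), np.median(W[m][:,2]))
r=(abs(x)<.095)&(abs(y)<.037)&~m; print("rim z",np.nanmedian(W[...,2][r]))
q=models.landmark_of(im,"pocket"); print(at(W,q[0]["xy"]),q[0]["confidence"]) if q else 0
print(bot.observe()["clock"],bot.observe()["joint_pos"])
R=down(-np.pi/2)
bot.goto([.55,.041,.12],R); bot.movel([.55,.041,.011],vel=.08); print(bot.observe()["wrist_force"])
bot.close(60); o=bot.observe(); print(o["grip_width"],o["grasp_force"],o["tcp_pos"],o["wrist_force"])
bot.movel([.55,.041,.10],vel=.1); bot.wait(.2); o=bot.observe(); print(o["grip_width"],o["grasp_force"],o["clock"])
```

```text
base (array([0.5767, 0.2697]), 200.06668090820312, 80.18911743164062, np.float64(-0.4754227906900107), 6119)
floor (576.7181396484375, 270.2622375488281) (54.55527877807617, 155.33724975585938) 62.641197204589844 6269 0.012755356631906578
rim z 0.3481359272017813
[0.577  0.2683 0.0128] 0.95
21.3667 [-0.4875  0.3264  0.0151  1.6523 -0.0046  1.1636 -2.5154]
[0.7431 0.5301 0.4108]
0.04812395646796284 63.16585421562195 [0.5505 0.0408 0.0118] [-1.4534 -0.0245  4.8851]
0.04797721781489039 62.39739418029785 25.5833
```

View pics/w3.png

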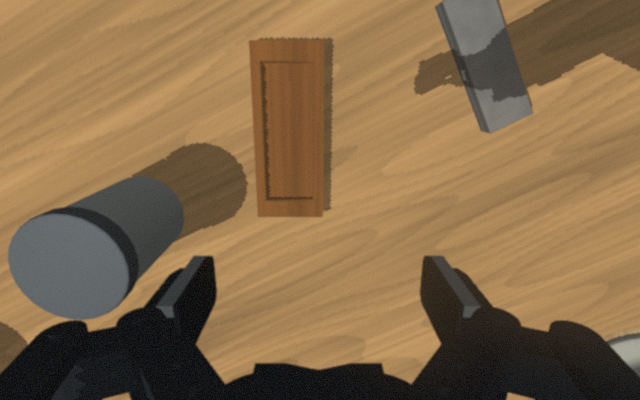

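Base fit: (0.5767, 0.270), yaw -0.476. The picture agrees, with the pocket at cols 263-318, rows 62-199. I'm carrying the stone over and checking it in hand.

Run:
```python
from h import *
np.set_printoptions(precision=4,suppress=True)
yb=-.476; c=np.array([.5767,.270])
q0=np.array(bot.observe()["joint_pos"]); print(q0)
for s in(-1,1): print(s,solver.solve_ik([*c,.1],down(yb+s*np.pi/2)),solver.solve_ik([*c,.022],down(yb+s*np.pi/2)))
q=solver.solve_ik([*c,.1],down(yb+np.pi/2)); bot.goto([*c,.1],down(yb+(np.pi/2 if q is not None else -np.pi/2)))
o=bot.observe(); print(o["tcp_pos"],o["grip_width"],o["wrist_force"],o["clock"],o["joint_pos"])
im=cams.get_image("wrist"); W=cloud(im); cv2.imwrite("pics/w4.png",im["frame"])
d=W[...,:2]-c; x=d@[np.cos(yb),np.sin(yb)]; y=d@[-np.sin(yb),np.cos(yb)]
m=(W[...,2]>.09)&(W[...,2]<.125)&(abs(x)<.1)&(abs(y)<.026)
print(np.percentile(x[m],[.5,99.5]),np.percentile(y[m],[.5,99.5]),m.sum())
```

```text
[-0.1422  0.463   0.0238  1.9173 -0.0154  0.763  -1.6806]
-1 [-0.5534  0.5892  0.1     1.6997 -0.0735  0.8563 -2.4687] [-0.5422  0.6989  0.085   1.7237 -0.0827  0.7225 -2.4617]
1 [-0.0451  0.6721 -0.6109  1.6802  0.4593  0.9367  0.2634] [-0.0688  0.7809 -0.5774  1.7055  0.5515  0.8232  0.1966]
[0.5767 0.2691 0.0996] 0.04823918722345913 [ 0.6192 -0.5724 -4.0688] 27.2833 [-0.0449  0.6722 -0.6097  1.6806  0.4593  0.9368  0.2627]
[-0.0741  0.0437] [-0.0249  0.0243] 35029
```

View pics/w4.png

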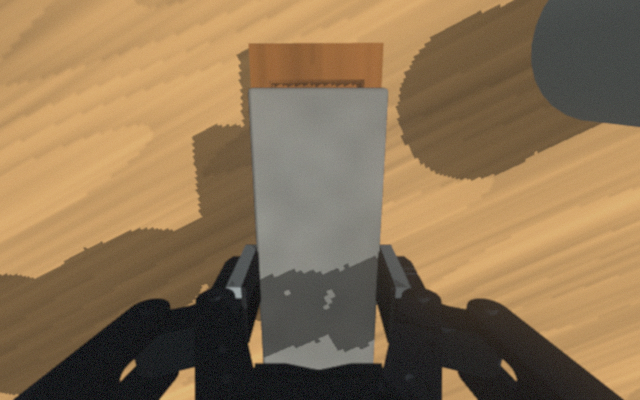

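The stone is square in the fingers: far edge at row 90, sides at cols 250-386, in line with the base behind it. Now lowering it in under force watch.

Run:
```python
from h import *
np.set_printoptions(precision=4,suppress=True)
yb=-.476; c=np.array([.5765,.2703])
im=cams.get_image("wrist"); W=cloud(im)
d=W[...,:2]-c; x=d@[np.cos(yb),np.sin(yb)]; y=d@[-np.sin(yb),np.cos(yb)]
m=(W[...,2]>.09)&(W[...,2]<.125)&(x>-.07)&(x<.02)&(abs(y)<.02)
print("plane",np.linalg.lstsq(np.c_[x[m],y[m],np.ones(m.sum())],W[...,2][m],rcond=None)[0])
f0=np.array(bot.observe()["wrist_force"])
bot.movel([*c,.035],vel=.06)
z=.035
while z>.0205:
    z-=.001; bot.movel([*c,z],vel=.03); o=bot.observe(); f=np.array(o["wrist_force"])-f0
    if z<.031: print(round(z,4),f,o["tcp_pos"][2])
    if f[2]>6: break
print(o["tcp_pos"],o["grip_width"],o["clock"])
```

```text
plane [ 0.0005 -0.0002  0.1157]
0.03 [ 1.007  -1.2983 -0.2106] 0.029915189523247315
0.029 [ 0.8094 -0.1234 -1.2745] 0.028905361992610033
0.028 [ 0.0402  0.4599 -0.9726] 0.02791305784227749
0.027 [ 0.8591 -0.1123 -0.8134] 0.026877043567805563
0.026 [ 0.3176  0.759  -0.6895] 0.025910527513104065
0.025 [-0.6293 -0.7909 -0.1618] 0.02491637460606622
0.024 [0.0249 0.2323 0.6981] 0.023903739985476256
0.023 [ 0.1233 -0.3604 -0.1119] 0.022922358853286175
0.022 [-2.032  -2.1275  8.8243] 0.022809337146848508
[0.5766 0.2703 0.0228] 0.04838578379687726 31.8667
```

Run:
```python
from h import *
np.set_printoptions(precision=4,suppress=True)
bot.open_gripper(); o=bot.observe(); p=np.array(o["tcp_pos"]); bot.movel([p[0],p[1],.12],vel=.1); bot.goto([.52,.22,.28],down(-.476+np.pi/2))
im=cams.get_image("wrist"); W=cloud(im); cv2.imwrite("pics/w5.png",im["frame"])
c=np.array([.5767,.270]); print("stone",rect(W,c,.12,.03,.06)); print("base",rect(W,c,.13,.0145,.06))
m=(np.hypot(*(W[...,:2]-c).transpose(2,0,1))<.02); A=W[m]; print("top z",np.median(A[:,2]),"slope",np.linalg.lstsq(np.c_[A[:,:2],np.ones(len(A))],A[:,2],rcond=None)[0],bot.observe()["clock"])
```

```text
stone (array([0.5766, 0.2708]), 150.23252868652344, 50.476951599121094, np.float64(-0.4752273146659989), 5747)
base (array([0.576 , 0.2687]), 200.3372802734375, 80.51170349121094, np.float64(-0.4767610957168028), 10665)
top z 0.038916697596743655 slope [-0.1146  0.0029  0.1049] 34.25
```

View pics/w5.png

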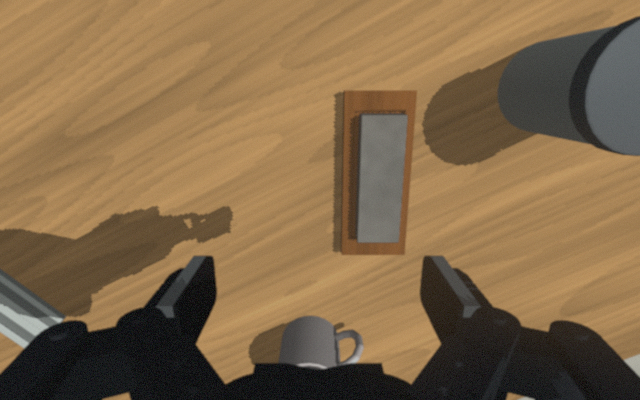

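The stone sits inside the pocket, at cols 358-407, rows 114-243. The slope figure looks odd (perhaps a few stray points), so I'm checking it robustly.

Run:
```python
from h import *
np.set_printoptions(precision=4,suppress=True)
im=cams.get_image("wrist"); W=cloud(im); c=np.array([.5766,.2703]); yb=-.476
d=W[...,:2]-c; x=d@[np.cos(yb),np.sin(yb)]; y=d@[-np.sin(yb),np.cos(yb)]; z=W[...,2]
m=(abs(x)<.072)&(abs(y)<.022); print(np.percentile(z[m],[0,1,50,99,100]))
m&=abs(z-.039)<.012; print("slope",np.linalg.lstsq(np.c_[x[m],y[m],np.ones(m.sum())],z[m],rcond=None)[0],m.sum())
for a in(-.06,-.03,0,.03,.06): print(a,[round(float(np.median(z[m&(abs(x-a)<.01)&(abs(y-b)<.008)])),4) for b in(-.015,0,.015)])
print(models.landmark_of(im,"stone")[:1])
```

```text
[0.036  0.0374 0.3446 0.3642 0.3659]
slope [0.0008 0.0021 0.0389] 4796
-0.06 [0.0388, 0.0389, 0.0389]
-0.03 [0.0389, 0.0389, 0.0389]
0 [0.0388, 0.0389, 0.0389]
0.03 [0.0389, 0.0389, 0.0389]
0.06 [0.0388, 0.0389, 0.0389]
[{'xy': [379.8, 183.5], 'confidence': 0.84}]
```

The stone is flat and at seated height: the gripper body had contaminated the earlier fit.

```bash
python3 -c "
from plant import bot
print(bot.sign_off())"
```

```text
the job is handed in; nothing more can be done
None
```

The stone was laid on a broad face on the worktop, let go and re-gripped across its width. It now sits flat, square and released in its base's pocket; no kettle, canister, mug or bottle contact was seen (not re-measured). The job was handed in at about 34 s, with no verdict returned.

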